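Set the breakfast egg in its cup

ROBOT

A 6-joint arm with a two-finger parallel gripper is mounted at the origin on a cart in front of the work surface, level with it; the furniture and walls round the work are solid. World frame = base frame: x ahead of the robot, y to its left, z up, the work surface at z = 0. Lengths are in m, angles in rad, forces in N, time in s.
With the tool pointing down it reaches from about 0.4 to 0.925 m from the base axis. Payload 3.4 kg.
Tool frame: the origin (TCP) lies at the very end of the fingers, on their centre line; the grasp point (between the pads) lies 19 mm behind it; z points along the fingers, y is the direction in which the jaws open and shut (so a half turn about z gives the same grasp; the last joint's range is limited). The gripper opens to 85 mm and grips with 20 to 120 N. Pads are 22 mm wide; open, the fingers measure 114 mm over their backs; the gripper's body (76 mm by 85 mm) begins 54 mm behind the grasp point. The pads swing forward as they close: fully open they stand 13 mm farther back than shut.
Start: joints at [-1.31, 0.307, 1.506, -0, 1.328, -0.073], TCP at [0.188, -0.543, 0.231] pointing down, gripper open.
Joint ranges: [-3.12, 3.12], [-1.05, 2.28], [0.14, 2.33], [-1.42, 4.57], [0.1, 2.73], [-2.68, 2.68]. Speed limits (rad/s): [2.57, 2.57, 3.14, 3.14, 3.14, 3.14].

INTERFACE

Orientations are given as a unit quaternion [w, x, y, z].
In Python, from workcell import arm gives the robot as it stands. The module is installed in compiled form; this text tells all that it offers.
- The arm moves only by the tool play_rows, never from a script. Its argument "series" is a list of rows, each a list of 3 entries, a list of its own where there are three numbers: the gripper command: -1 is shut, 1 is fully open, values between are in proportion, then the shift along the tool's x, y, z scaled (see below), then the turn about the tool's z scaled (see below). A call has 1 to 10 rows; each row is the pose to reach, as a shift and turn from the pose commanded when the call began, along the tool's axes at that moment; what a row does not reach only later rows make up. The controller multiplies each number of a shift by 100 mm and each number of a turn by 30 degrees. A row lasts 1/10 s, in which the tool goes at most 50 mm and 8.59 degrees, less where a joint would pass 70% of its speed; a pose out of reach is approached as far as the arm can. A call with a number of a shift or a turn outside -1 to 1 is refused whole. A call with a gripper value outside its range is refused whole. The fingers move at their own pace and stop on an object; the grip force is fixed at half the most. Time passes only in rows, so rows that repeat a pose let the fingers close. It gives the time, the measured TCP pose, the force and the opening at its end, in the units of the state.
- arm.sense(): the state, without advancing time (a new reading comes with each control period).
- arm.read_camera(name): name is "scene" or "top" or "wrist"; returns a dict with "frame" (480x640x3 uint8, red, green, blue), "intrinsics" (3x3 intrinsics, pixels), "rvec" (rotation vector, rad) and "tvec" (3), from world to camera coordinates, as OpenCV has them. Camera axes: x right, y down, z forward; pixel columns grow to the right and rows downward; lengths in m; the calibration is good to about 2 mm. A picture is of the moment at which its call begins. There is no depth.
- arm.finish_job(): hands the job in, once; it reports no verdict.
The state is a dict: "clock": time; "joint_pos": joint angles; "qvel": joint speeds; "joint_efforts": joint torques, N m; "ee_pos": TCP position; "ee_rot": TCP orientation; "wrist_force": force on the tool from outside, world axes, zero at the start; "wrist_torque": the same for the moment, N m; "opening": opening from 0.0 (shut) to 1.0 (fully open).
Only numpy, scipy, OpenCV 4.12 (cv2) and the standard library are available. Lean on these libraries where they do the work, as an engineer would, in place of code of your own. Each camera call takes 0.05 s, during which the arm holds its last target.

TASK

Take the larger of the two eggs from the wooden rack and stand it upright in the egg cup. Eggshell is fragile: grip it as lightly as you can, lower it gently without pressing or dropping it, and leave the smaller egg in its seat and the cup standing where it is.

Things in the scene. Friction and masses are not known exactly. Their poses are not given: they have to be found in the camera images.
- large_egg: the larger egg, brown, 46 mm thick and 55 mm long, 0.06 kg, standing upright with the pointed end up in an end seat of the rack. Origin: its lowest point; z runs along it to the pointed end; it is thickest 23 mm above the origin. The shell cracks when the fingers' contact forces on it, summed over both sides, exceed 90 N, or when it is pressed against the rack with more than 40 N or onto the cup with more than 30 N, or when it is let fall from more than about 10 mm.
- small_egg: the smaller egg, same brown, 35 mm thick and 42 mm long, standing in the seat at the other end of the rack; to be left there. Origin: its lowest point; z up along it.
- egg_rack: light wooden egg rack, fixed, 46 mm wide (x), 196 mm long (y), top at 34 mm, with three round seats of 31 mm diameter in a row along its y, at -65, 0 and +65 mm; the eggs are in the two end seats, either way round, and the middle one is empty. Origin: centre of its underside on the worktop. The large egg's lowest point hangs about 6 mm below the rack's top, its thickest part about 17 mm above it.
- egg_cup: white china egg cup, loose, 0.15 kg, 50 mm tall, foot 50 mm across, bowl at the rim 43 mm outside and 37 mm inside diameter, hollow 20 mm deep. Origin: centre of its underside.
- egg_cup_rim (a point): centre of the egg cup's mouth, at rim height (50 mm above its underside). Seated in the cup, the large egg's lowest point is about 9 mm below this point and its thickest part about 14 mm above it.
Things that resemble listed ones, but are neither listed nor needed, are in the scene too. Leave any red or turquoise look-alike of the large_egg alone.

How it is judged:
By the outcome, as a careful person would: the job done as asked, in the order asked, and still so for the second after the job is handed in, with the robot touching nothing.
It also fails if it takes over 40 s, if anything falls off the work surface, if the arm or the gripper's body presses on something with over 40 N, if the wrist force passes 120 N, or if a joint passes its speed limit or range.

## Working session

There is one attempt and no reset: what is moved stays moved. The work goes in short steps, Python scripts to look and compute and a tool call to move; the robot and the scene stay as the last step left them, time stands still between calls to the robot, and variables do not carry over. Pictures are saved under pics/ and viewed, and the job is handed in when it is done.

Besides the shell and the picture viewer there is one more tool, called after "Request:" as name([rows], argument=value, ...), one row to a line, values as JSON. play_rows: Moves the arm, as the interface text tells. Shifts and turns lie within -1 to 1; 1 stands for 100 mm of shift or 30 degrees of turn. Its arguments: {"type":"object","properties":{"series":{"type":"array"}},"required":["series"]}

```bash
mkdir -p pics
cat > h.py <<'E'
import numpy as np, cv2
from workcell import arm
def cap(n,f):
    c=arm.read_camera(n); cv2.imwrite(f'pics/{f}.png',cv2.cvtColor(c['frame'],cv2.COLOR_RGB2BGR)); np.savez(f'pics/{f}.npz',**c); return c
def ray(c,uv,z):
    K=np.array(c['intrinsics']);R=cv2.Rodrigues(np.array(c['rvec'],float))[0];t=np.array(c['tvec']).ravel()
    o=-R.T@t; d=R.T@np.linalg.solve(K,[uv[0],uv[1],1.]); return o+d*(z-o[2])/d[2]
def proj(c,p):
    return cv2.projectPoints(np.array([p],float),np.array(c['rvec'],float),np.array(c['tvec'],float),np.array(c['intrinsics']),None)[0].ravel()
E
python3 - <<'E'
from h import *
s=arm.sense();print(s)
for n in('scene','top','wrist'):
    c=cap(n,n+'0'); R=cv2.Rodrigues(np.array(c['rvec'],float))[0];print(n,-R.T@np.array(c['tvec']).ravel(),R[2])
E
```

```text
{'clock': 0.0, 'joint_pos': array([-1.31052622e+00,  3.07570799e-01,  1.50765834e+00,  2.77648255e-05,
        1.32840854e+00, -7.35019522e-02]), 'qvel': array([ 0.00018175,  0.00038424,  0.00100498,  0.00039638, -0.00065895,
        0.00022501]), 'joint_efforts': array([ 4.51960459e-04, -4.57550955e+01, -2.51915556e+01,  1.20720415e-05,
        1.35552391e-02,  1.57130262e-05]), 'ee_pos': array([ 0.18818193, -0.54260203,  0.23038799]), 'ee_rot': array([-1.01931126e-03,  9.86106857e-01,  1.66109063e-01, -8.19329608e-05]), 'wrist_force': array([-0.16919375,  0.21659667,  0.13629402]), 'wrist_torque': array([-0.02747465,  0.02338132, -0.0696989 ]), 'opening': 1.0020829571982204}
scene [-0.3141308   0.18529822  0.9524652 ] [ 0.68296675 -0.07929592 -0.72613262]
top [0.28673099 0.08132579 1.19667127] [ 0.19704709 -0.00771873 -0.98036364]
wrist [ 0.25782508 -0.51906828  0.37264186] [-0.28178496 -0.09540992 -0.95472204]
```

View pics/scene0.png

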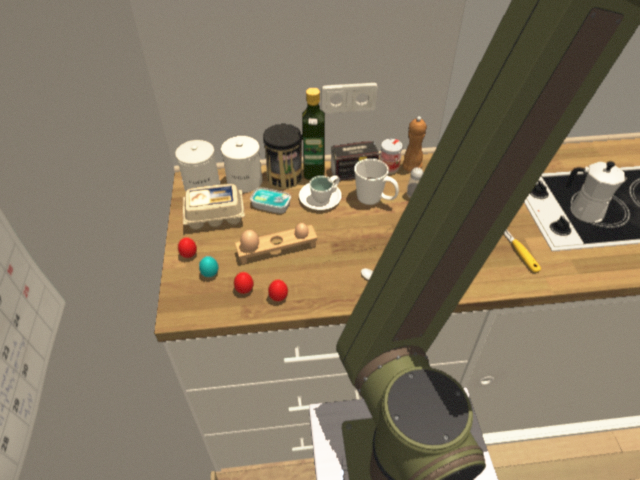

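View pics/top0.png

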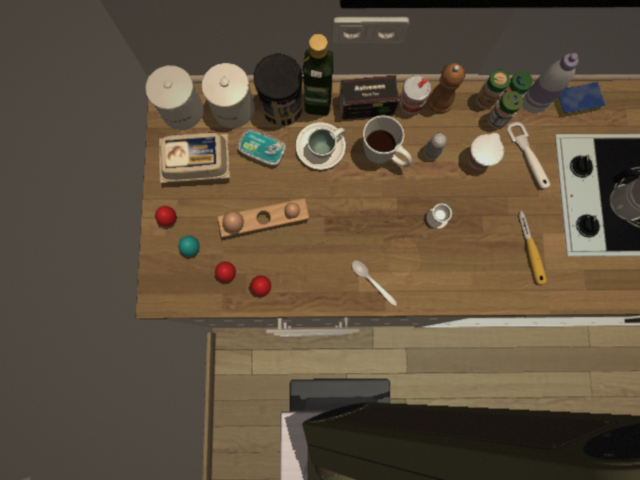

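The top view shows the rack at about (264,218), with the large egg on the left at (233,221) and the small egg at (292,210). There are two cup candidates, at (438,215) and (486,152), so I'll enlarge them.

Run:
```python
from h import *
a=cv2.imread('pics/top0.png')
x=cv2.resize(a[120:250,400:530],(600,600),interpolation=cv2.INTER_CUBIC);cv2.imwrite('pics/z1.png',x)
x=cv2.resize(a[180:260,200:320],(780,520),interpolation=cv2.INTER_CUBIC);cv2.imwrite('pics/z2.png',x)
c=np.load('pics/top0.npz')
for uv,z in [((233,221),.051),((292,210),.05),((438,215),.05),((486,152),.05)]: print(uv,ray(c,uv,z))
```

```text
(233, 221) [0.55324133 0.26054538 0.051     ]
(292, 210) [0.57733676 0.13274843 0.05      ]
(438, 215) [ 0.56426815 -0.18558424  0.05      ]
(486, 152) [ 0.70839746 -0.30031767  0.05      ]
```

View pics/z1.png

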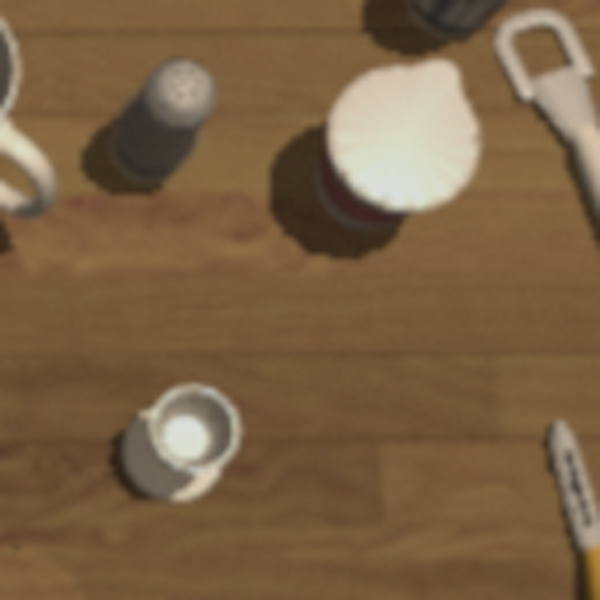

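View pics/z2.png

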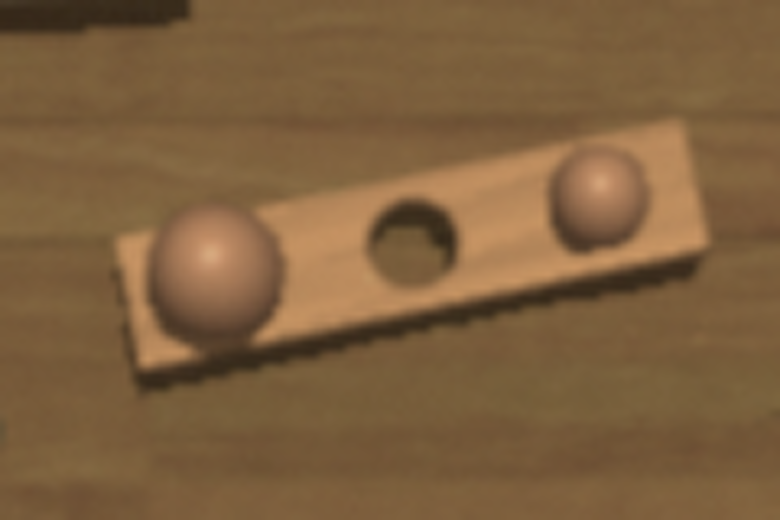

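Run:
```python
from h import *
c=np.load('pics/top0.npz')
cs=[(200+x/6.5,180+y/6.5) for x,y in[(117,240),(685,120),(708,245),(140,370)]]
P=[ray(c,u,.034)[:2] for u in cs];print(P)
P=np.array(P);print('len',np.linalg.norm(P[1]-P[0]),np.linalg.norm(P[3]-P[2]),'wid',np.linalg.norm(P[3]-P[0]),np.linalg.norm(P[2]-P[1]))
ce=P.mean(0);d=(P[1]-P[0]+P[2]-P[3]);d/=np.linalg.norm(d);print(ce,d,'seatL',ce-.065*d,'S',ce+.065*d, 'mid hole',ray(c,(200+412/6.5,180+242/6.5),.034))
print('egg',ray(c,(200+216/6.5,180+275/6.5),.052),'cup rim',ray(c,(400+195/4.615,120+430/4.615),.05))
for e in ('ray',):pass
a=cv2.imread('pics/top0.png');g=cv2.cvtColor(a,cv2.COLOR_BGR2HSV);m=((g[...,1]<70)&(g[...,2]>95)).astype(np.uint8);m[:190]=0;m[235:]=0;m[:,:420]=0;m[:,460:]=0
print(cv2.boundingRect(m))
s=cv2.imread('pics/scene0.png');cv2.imwrite('pics/z3.png',cv2.resize(s[210:270,220:330],(770,420)))
```

```text
[array([0.56661107, 0.29645082]), array([0.60763025, 0.10381542]), array([0.56369608, 0.09610394]), array([0.5215976 , 0.28738556])]
len 0.1969542409477692 0.1958594865666122 wid 0.04591721997915513 0.0446058076052691
[0.56488375 0.19593894] [ 0.21159686 -0.97735703] seatL [0.55112995 0.25946714] S [0.57863755 0.13241073] mid hole [0.56532943 0.19648994 0.034     ]
egg [0.55009938 0.25981928 0.052     ] cup rim [ 0.56831013 -0.19508743  0.05      ]
(427, 203, 25, 26)
```

Request:
play_rows([
  [1,[0.5,0.1,0],-0.28],
  [1,[1,0,0],-0.56],
  [1,[1,-0.4,0],-0.8],
  [1,[1,-0.8,0],-1],
  [1,[1,-1,0],-1],
  [1,[1,-1,0],-1],
])

```text
clock: 0.75
ee_pos: [0.249, -0.4123, 0.2309]
ee_rot: [-0.002, 0.909, 0.416, 0.0]
wrist_force: [-0.5, -0.4, -0.6]
opening: 1.003
```

Request:
play_rows([
  [1,[0.5,0.2,0],-0.28],
  [1,[1,0.4,0],-0.56],
  [1,[1,0.4,0],-0.84],
  [1,[1,0.4,0],-1],
])

```text
clock: 1.15
ee_pos: [0.3483, -0.3668, 0.2313]
ee_rot: [0.001, 0.769, 0.64, 0.0]
wrist_force: [0.3, 0.0, -0.7]
opening: 1.001
```

Request:
play_rows([
  [1,[0.3,0.4,0],-0.28],
  [1,[0.7,0.7,0],-0.56],
  [1,[1,1,0],-0.77],
  [1,[1,1,0],-0.77],
  [1,[1,1,0],-0.77],
])

```text
clock: 1.65
ee_pos: [0.464, -0.2874, 0.2309]
ee_rot: [0.0, 0.627, 0.779, -0.0]
wrist_force: [0.6, 0.1, -0.8]
opening: 0.998
```

Run:
```python
from h import *
s=arm.sense();print(s['clock'],s['ee_pos'],s['ee_rot'],s['joint_pos'])
cap('wrist','w1')
```

```text
1.65 [ 0.46404376 -0.28740414  0.23091778] [ 4.56895989e-05  6.27281398e-01  7.78792629e-01 -2.92652559e-04] [-6.31511968e-01  2.66576582e-01  1.56720556e+00 -6.09902752e-04
  1.30774652e+00 -8.46034666e-01]
```

View pics/w1.png

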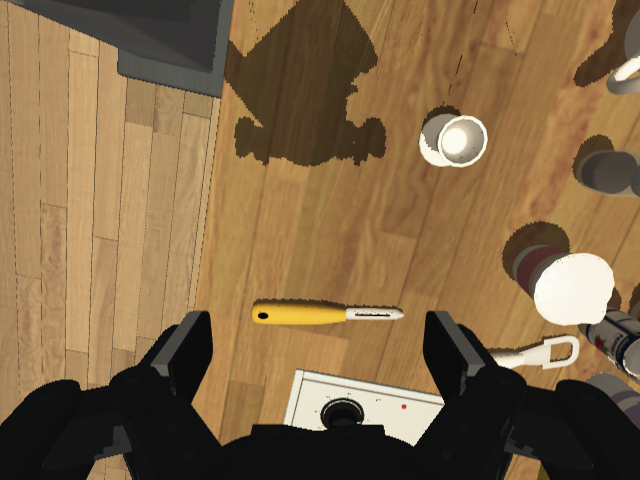

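The wrist view shows the cup at about (462,140), with its open mouth up.

Run:
```python
from h import *
c=np.load('pics/w1.npz');a=cv2.imread('pics/w1.png')
x=cv2.resize(a[95:175,410:500],(720,640),interpolation=cv2.INTER_CUBIC);cv2.imwrite('pics/z4.png',x[:600])
p=ray(c,(462.5,141),.05);print(p)
for d in(.0215,):
  for k in((d,0),(-d,0),(0,d),(0,-d)): print(proj(c,p+np.array([*k,0])))
print(ray(np.load('pics/top0.npz'),(442.2,213.2),.05))
```

```text
[ 0.56769981 -0.19455285  0.05      ]
[486.40374544 146.58186324]
[438.38601126 135.36904197]
[470.97969814 114.83422497]
[454.35507178 166.13277665]
[ 0.5682534  -0.19496747  0.05      ]
```

View pics/z4.png

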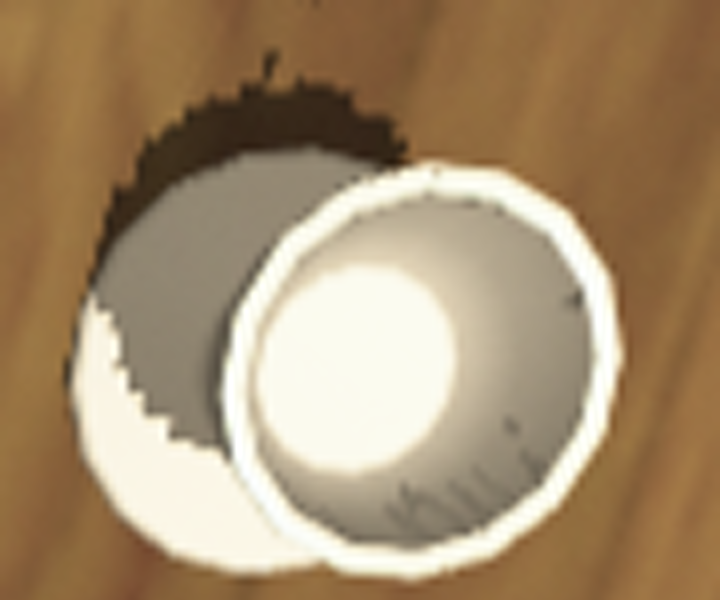

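Request:
play_rows([
  [1,[0.4,0,0],0],
  [1,[0.8,0,0],0],
  [1,[1,0.1,0],0],
])

```text
clock: 2.0
ee_pos: [0.4481, -0.1862, 0.2309]
ee_rot: [-0.002, 0.629, 0.777, -0.0]
wrist_force: [0.7, 1.1, -0.5]
opening: 0.999
```

Request:
play_rows([
  [1,[0.5,0.1,0],0],
  [1,[1,0.1,0],0],
  [1,[1,0.1,0],0],
])

```text
clock: 2.3
ee_pos: [0.437, -0.0839, 0.231]
ee_rot: [-0.002, 0.627, 0.779, 0.0]
wrist_force: [-0.6, -0.9, 0.9]
opening: 1.003
```

Request:
play_rows([
  [1,[0.5,0.1,0],0],
  [1,[1,0.1,0],0],
  [1,[1,0.1,0],0],
])

```text
clock: 2.6
ee_pos: [0.4267, 0.0153, 0.2312]
ee_rot: [-0.001, 0.627, 0.779, 0.0]
wrist_force: [-0.7, -0.5, 0.0]
opening: 0.999
```

Request:
play_rows([
  [1,[0.5,0.1,0],0],
  [1,[1,0.1,0],0],
  [1,[1,0.1,0],0],
])

```text
clock: 2.9
ee_pos: [0.4166, 0.1149, 0.2314]
ee_rot: [-0.001, 0.626, 0.779, 0.001]
wrist_force: [0.1, -1.0, 0.2]
opening: 1.002
```

Run:
```python
from h import *
s=arm.sense();print(s['clock'],s['ee_pos'],s['ee_rot'],s['joint_pos'])
cap('wrist','w2')
```

```text
2.9 [0.41656968 0.1149433  0.23142289] [-6.69226864e-04  6.26435845e-01  7.79472417e-01  6.59347075e-04] [ 0.16979927  0.1045537   1.78027922  0.00197275  1.25665901 -0.04766134]
```

View pics/w2.png

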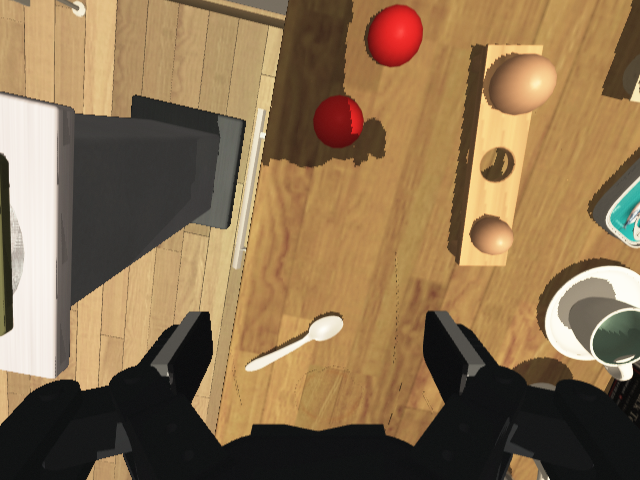

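The wrist view shows the rack, with the large egg at (523,83), the hole at (497,165) and the small egg at (491,236). The red eggs stay clear, on the near side.

Run:
```python
from h import *
c=np.load('pics/w2.npz')
cs=[(487,45),(543,45),(460,265),(504,265)]
P=np.array([ray(c,u,.034)[:2] for u in cs]);print(P,P.mean(0))
print('hole',ray(c,(497,165),.034))
d=np.array([.2116,-.9774]);h=ray(c,(497.5,164.5),.034)[:2];print('seat',h-.065*d)
a=cv2.imread('pics/w2.png');cv2.imwrite('pics/z5.png',cv2.resize(a[30:280,440:580],(448,800),interpolation=cv2.INTER_CUBIC)[:600])
L=np.array([.5512,.2597]);print('egg centre proj',proj(c,[*L,.051]),'top',proj(c,[*L,.083]))
for n in('red1',(395,36)),('red2',(339,121)):print(n[0],ray(c,n[1],.025))
s=arm.sense();q=s['ee_rot'];th=2*np.arctan2(q[2],q[1]);x=np.array([np.cos(th),np.sin(th)]);y=np.array([x[1],-x[0]])
D=L-s['ee_pos'][:2];print(np.degrees(th),D@x,D@y)
```

```text
[[0.52089577 0.28711741]
 [0.5665109  0.29719616]
 [0.56304983 0.09648972]
 [0.60569409 0.10590555]] [0.56403765 0.19667721]
hole [0.56412408 0.19626956 0.034     ]
seat [0.55065595 0.26032171]
egg centre proj [519.64958493  85.79895457] top [542.82464484  80.357903  ]
red1 [0.44533973 0.27934242 0.025     ]
red2 [0.41475288 0.20251355 0.025     ]
102.40053137479077 0.11474518228393275 0.16251457981413323
```

View pics/z5.png

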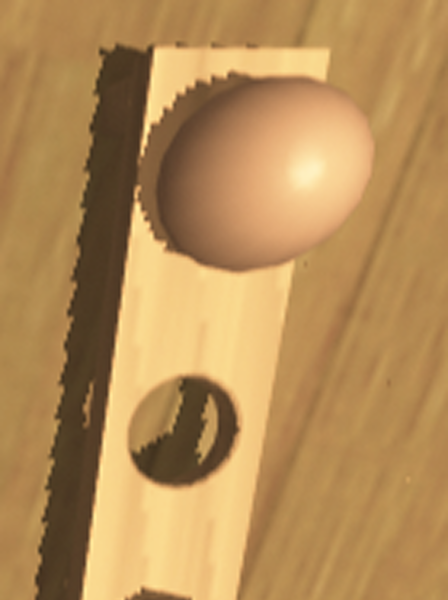

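Request:
play_rows([
  [1,[0.3,0.4,0],0],
  [1,[0.6,0.7,0],0],
  [1,[0.7,0.9,0],0],
  [1,[0.7,0.9,0],0],
])

```text
clock: 3.35
ee_pos: [0.4944, 0.1987, 0.2311]
ee_rot: [0.001, 0.628, 0.778, 0.001]
wrist_force: [-0.1, -0.6, 0.5]
opening: 1.003
```

Request:
play_rows([
  [1,[0.3,0.3,0.2],0],
  [1,[0.45,0.6,0.4],0],
  [1,[0.45,0.73,0.6],0],
  [1,[0.45,0.73,0.8],0],
  [1,[0.45,0.73,0.8],0],
  [1,[0.45,0.73,0.8],0],
])

```text
clock: 3.95
ee_pos: [0.552, 0.2564, 0.1511]
ee_rot: [-0.0, 0.629, 0.778, -0.001]
wrist_force: [0.3, -1.1, 0.3]
opening: 0.998
```

Run:
```python
from h import *
s=arm.sense();print(s['clock'],s['ee_pos'],s['ee_rot'],s['joint_pos'])
L=np.array([.5509,.2600])
q=s['ee_rot'];th=2*np.arctan2(q[2],q[1]);x=np.array([np.cos(th),np.sin(th)]);y=np.array([x[1],-x[0]])
D=L-s['ee_pos'][:2];print(np.degrees(th),D@x,D@y)
c=cap('wrist','w3');print(proj(c,[*L,.051]),proj(c,[*L,.083]))
```

```text
3.95 [0.55202663 0.25643711 0.15114032] [-2.39385389e-04  6.28740448e-01  7.77614451e-01 -1.07570071e-03] [ 3.65897430e-01  4.21507538e-01  1.54041763e+00 -7.17564268e-04
  1.18176922e+00  1.55239719e-01]
102.0854315752516 0.0037198114617073407 -0.0003556993562973278
[320.72550351 240.77648688] [321.07502368 255.71727713]
```

View pics/w3.png

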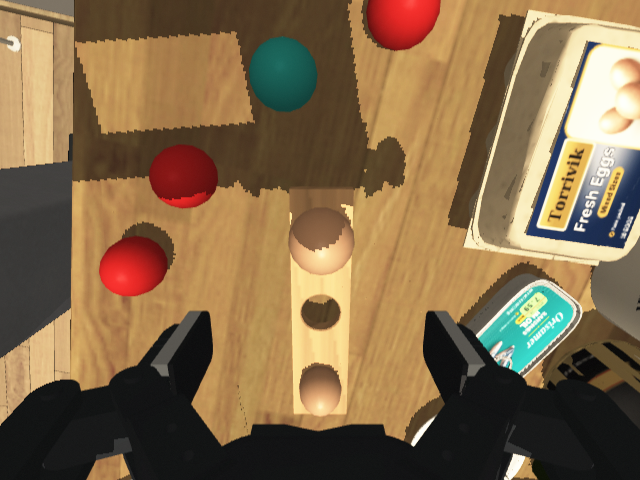

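Request:
play_rows([
  [1,[0.04,0,0.2],0],
  [1,[0.04,0,0.4],0],
  [1,[0.04,0,0.6],0],
  [1,[0.04,0,0.7],0],
  [1,[0.04,0,0.7],0],
  [1,[0.04,0,0.7],0],
])

```text
clock: 4.6
ee_pos: [0.5521, 0.2629, 0.0825]
ee_rot: [0.0, 0.628, 0.778, 0.001]
wrist_force: [-0.4, 0.6, 0.2]
opening: 1.006
```

Run:
```python
from h import *
s=arm.sense();print(s['clock'],s['ee_pos'],s['ee_rot'])
L=np.array([.5509,.2600])
q=s['ee_rot'];th=2*np.arctan2(q[2],q[1]);x=np.array([np.cos(th),np.sin(th)]);y=np.array([x[1],-x[0]])
D=L-s['ee_pos'][:2];print(np.degrees(th),D@x,D@y)
c=cap('wrist','w4');print(proj(c,[*L,.051]),proj(c,[*L,.083]))
```

```text
4.6 [0.55207191 0.26294168 0.08251273] [4.59938821e-04 6.27873700e-01 7.78314758e-01 7.36917533e-04]
102.21312193632512 -0.002627182376707039 -0.0017676962950131064
[318.64357407 290.20537612] [319.00269671 320.58906588]
```

View pics/w4.png

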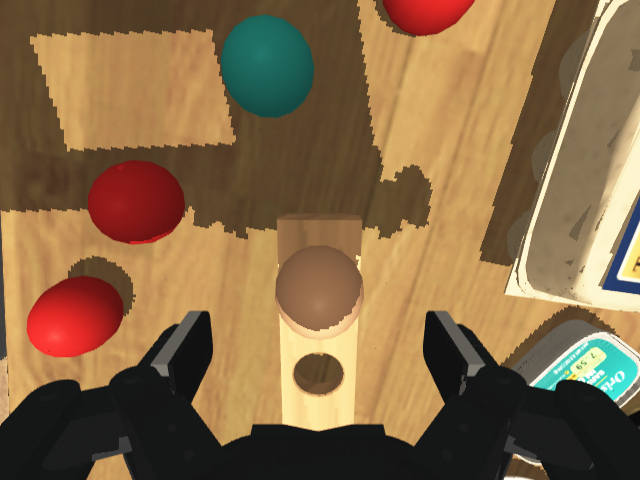

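```bash
cat >> h.py <<'E'
def avg(n=8):
    P=[];Q=[]
    for i in range(n):
        c=arm.read_camera('wrist');s=arm.sense();P.append(s['ee_pos']);Q.append(s['ee_rot']*np.sign(s['ee_rot'][1]))
    P=np.array(P);p=P.mean(0);q=np.mean(Q,0)
    th=2*np.arctan2(q[2],q[1]);x=np.array([np.cos(th),np.sin(th)]);y=np.array([x[1],-x[0]])
    print('t',s['clock'],'p',p.round(4),'sd',P.std(0).round(5),'q',q.round(4),'th',np.degrees(th),'op',s['opening'],s['wrist_force'].round(2))
    return p,q,x,y
E
python3 - <<'E'
from h import *
p,q,x,y=avg();D=np.array([.5509,.26])-p[:2];print(D@x,D@y)
E
```

```text
t 5.05 p [0.5519 0.2632 0.0822] sd [3.4e-04 7.0e-05 4.3e-04] q [4.000e-04 6.278e-01 7.784e-01 7.000e-04] th 102.22834813175112 op 1.0031250157935407 [-0.13  0.   -0.5 ]
-0.0028900500426169953 -0.001638677524897156
```

Request:
play_rows([
  [1,[-0.03,-0.015,0.12],0],
  [1,[-0.03,-0.015,0.24],0],
  [1,[-0.03,-0.015,0.36],0],
  [1,[-0.03,-0.015,0.47],0],
  [1,[-0.03,-0.015,0.47],0],
  [1,[-0.03,-0.015,0.47],0],
])

```text
clock: 5.65
ee_pos: [0.5502, 0.2596, 0.0335]
ee_rot: [-0.0, 0.628, 0.778, -0.001]
wrist_force: [-0.3, -0.5, 0.6]
opening: 1.0
```

Run:
```python
from h import *
p,q,x,y=avg(4);D=np.array([.5509,.26])-p[:2];print(D@x,D@y)
cap('wrist','w5')
```

```text
t 5.85 p [0.5509 0.2599 0.0346] sd [1.5e-04 7.0e-05 2.9e-04] q [2.000e-04 6.278e-01 7.784e-01 3.000e-04] th 102.22621334063591 op 1.0010908819502164 [-0.21 -0.17 -0.58]
0.00011341490286664863 8.914173256894957e-06
```

View pics/w5.png

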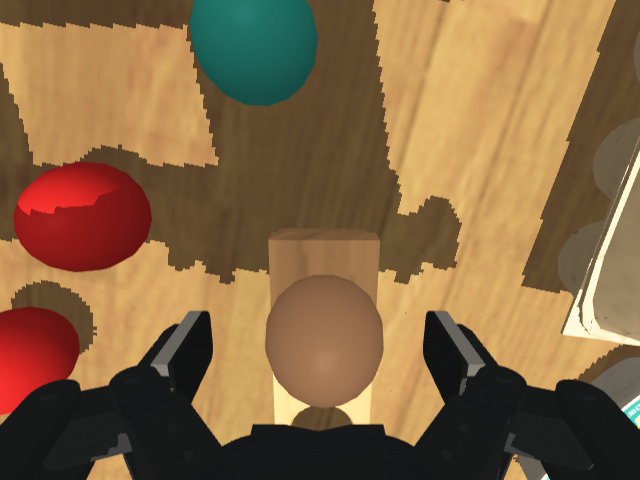

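The egg sits between the fingers, at about (324,340), and the fingers are clear on both sides. I'll check the centring.

Run:
```python
from h import *
c=np.load('pics/w5.npz');print(proj(c,[.5509,.26,.051]),proj(c,[.5509,.26,.083]))
a=cv2.imread('pics/w5.png');g=cv2.cvtColor(a,cv2.COLOR_BGR2RGB).astype(int)
for v in(290,310,330,350):print(v,a[v,258:275].tolist()[::2],'|',a[v,376:392:2].tolist())
d=np.array([.9774,.2116])*.023
for sg in(1,-1):print(proj(c,[.5509+sg*d[0],.26+sg*d[1],.051]))
```

```text
[323.43201886 334.11383186] [325.19380091 388.9859308 ]
290 [[95, 164, 204], [97, 165, 204], [94, 161, 203], [94, 159, 203], [93, 158, 203], [97, 162, 205], [83, 133, 176], [78, 123, 167], [78, 122, 164]] | [[76, 119, 161], [109, 182, 225], [109, 181, 225], [110, 182, 226], [109, 183, 226], [110, 184, 226], [110, 181, 226], [106, 180, 224]]
310 [[94, 158, 203], [95, 161, 203], [97, 162, 204], [100, 167, 209], [104, 173, 214], [103, 171, 212], [90, 148, 189], [62, 87, 122], [63, 91, 127]] | [[61, 88, 122], [104, 174, 220], [103, 173, 220], [105, 174, 221], [105, 175, 224], [106, 175, 223], [106, 175, 221], [104, 174, 220]]
330 [[101, 171, 212], [104, 172, 214], [105, 172, 214], [102, 171, 212], [65, 92, 126], [64, 93, 128], [66, 94, 131], [67, 96, 135], [68, 98, 136]] | [[68, 98, 137], [66, 95, 132], [66, 94, 130], [67, 96, 134], [106, 178, 223], [113, 185, 227], [119, 193, 230], [118, 193, 230]]
350 [[102, 170, 211], [98, 169, 210], [98, 165, 210], [97, 164, 207], [62, 89, 125], [66, 95, 130], [67, 98, 135], [69, 99, 139], [72, 103, 143]] | [[72, 102, 142], [69, 98, 138], [66, 96, 134], [65, 93, 129], [109, 180, 223], [108, 181, 223], [109, 180, 225], [109, 179, 224]]
[382.10212363 334.11333936]
[264.73361055 334.1143246 ]
```

Request:
play_rows([
  [0.5,[0,0.01,0],0],
  [0.3,[0,0.01,0],0],
  [0.25,[0,0.01,0],0],
  [0.25,[0,0.01,0],0],
  [0.25,[0,0.01,0],0],
  [0.25,[0,0.01,0],0],
])

```text
clock: 6.5
ee_pos: [0.5515, 0.2599, 0.0343]
ee_rot: [-0.0, 0.628, 0.778, -0.0]
wrist_force: [-0.1, 0.8, 0.7]
opening: 0.625
```

Run:
```python
from h import *
s=arm.sense();print(s['opening'],s['wrist_force'],s['clock']);cap('wrist','w6');cap('scene','s6');
a=cv2.imread('pics/s6.png');cv2.imwrite('pics/z6.png',cv2.resize(a[200:280,210:330],(720,480)))
```

```text
0.6254954919430447 [-0.11088792  0.80574662  0.69418094] 6.5
```

View pics/w6.png

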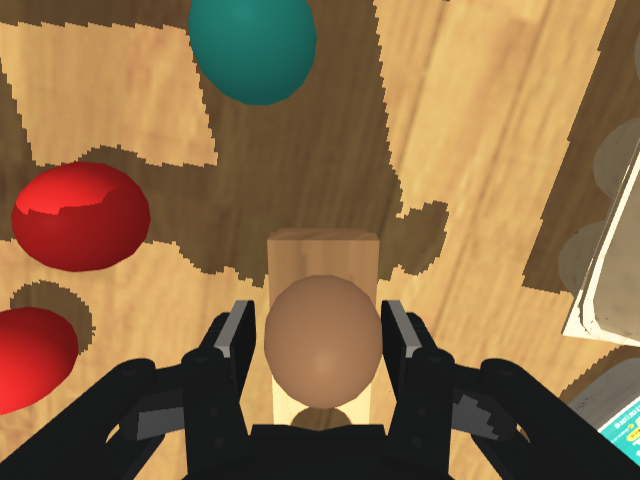

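View pics/z6.png

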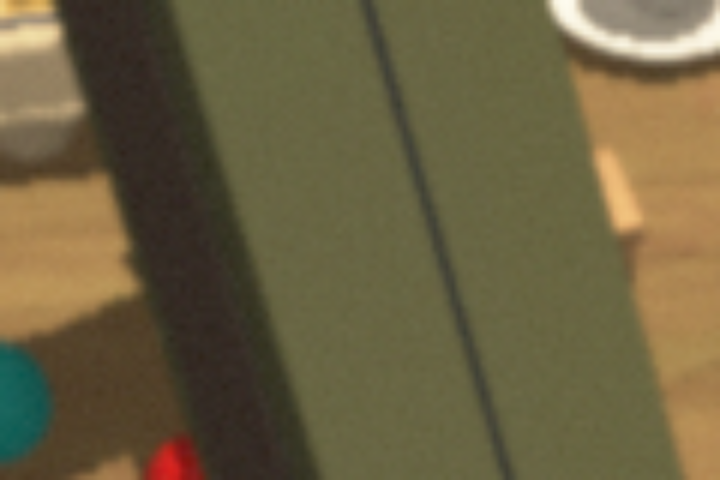

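Fingers' inner edges are at 255 and 381 px, and the egg spans 265–382. The egg is about 2 mm off centre towards the right finger, so I'll correct that and close in small steps.

Request:
play_rows([
  [0.25,[0,0.02,0],0],
  [0.25,[0,0.02,0],0],
  [0.2,[0,0.02,0],0],
  [0.15,[0,0.02,0],0],
  [0.12,[0,0.02,0],0],
  [0.12,[0,0.02,0],0],
  [0.12,[0,0.02,0],0],
])

```text
clock: 7.3
ee_pos: [0.5534, 0.2603, 0.0343]
ee_rot: [0.0, 0.628, 0.778, -0.0]
wrist_force: [0.4, 0.0, -0.1]
opening: 0.557
```

Run:
```python
from h import *
s=arm.sense();print(s['opening'],s['wrist_force'],s['clock']);cap('wrist','w7')
```

```text
0.5569208568652291 [ 0.41178028  0.02840681 -0.08274752] 7.3
```

View pics/w7.png

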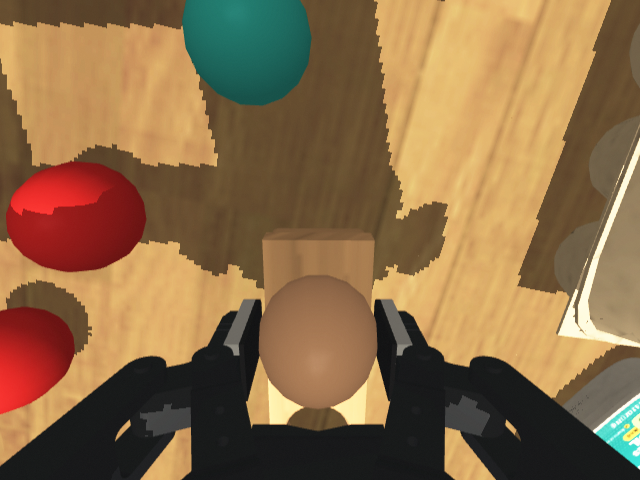

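Now it is centred, and the pads are just about touching at an opening of 0.557. I'll close in fine steps.

Request:
play_rows([
  [0.1,[0,0,0],0],
  [0.09,[0,0,0],0],
  [0.09,[0,0,0],0],
])

```text
clock: 7.65
ee_pos: [0.5534, 0.2603, 0.0343]
ee_rot: [-0.0, 0.628, 0.778, 0.0]
wrist_force: [-0.6, -0.5, 1.0]
opening: 0.544
```

Request:
play_rows([
  [0.08,[0,0,0],0],
  [0.07,[0,0,0],0],
  [0.07,[0,0,0],0],
])

```text
clock: 7.95
ee_pos: [0.5534, 0.2603, 0.0343]
ee_rot: [-0.0, 0.628, 0.778, 0.0]
wrist_force: [-0.5, 0.1, -0.0]
opening: 0.537
```

Request:
play_rows([
  [0.06,[0,0,0],0],
  [0.05,[0,0,0],0],
  [0.05,[0,0,0],0],
])

```text
clock: 8.25
ee_pos: [0.5535, 0.2604, 0.0344]
ee_rot: [0.0, 0.628, 0.778, 0.0]
wrist_force: [0.3, -0.7, 1.1]
opening: 0.529
```

Request:
play_rows([
  [0.04,[0,0,0],0],
  [0.03,[0,0,0],0],
  [0.03,[0,0,0],0],
])

```text
clock: 8.55
ee_pos: [0.5534, 0.2603, 0.0345]
ee_rot: [0.0, 0.628, 0.778, 0.0]
wrist_force: [-0.7, 0.1, 2.9]
opening: 0.524
```

Run:
```python
from h import *
o=[]
for i in range(5):
    arm.read_camera('wrist');o.append(arm.sense()['opening'])
print(np.round(o,4),np.mean(o));cap('wrist','w8')
```

```text
[0.5194 0.5218 0.5197 0.5245 0.5194] 0.5209692165748205
```

View pics/w8.png

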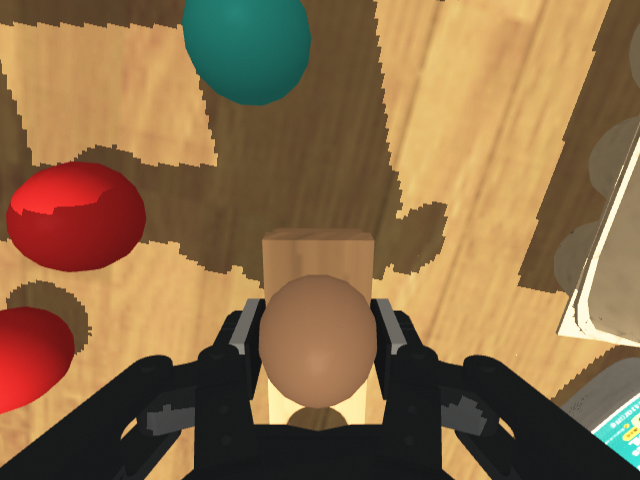

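Request:
play_rows([
  [0.01,[0,0,0],0],
  [0.01,[0,0,0],0],
])

```text
clock: 9.05
ee_pos: [0.5535, 0.2604, 0.0345]
ee_rot: [0.0, 0.628, 0.778, 0.0]
wrist_force: [-1.2, -1.0, 5.0]
opening: 0.513
```

Run:
```python
from h import *
o=[];f=[]
for i in range(5):
    arm.read_camera('wrist');s=arm.sense();o.append(s['opening']);f.append(s['wrist_force'])
print(np.round(o,4),np.mean(o),np.mean(f,0),s['clock'],s['ee_pos'])
```

```text
[0.5138 0.5176 0.5166 0.5176 0.5149] 0.5160936804730527 [-1.42385545 -0.12024492  4.60417667] 9.3 [0.55350712 0.26039195 0.03450916]
```

Request:
play_rows([
  [0.01,[0,0,-0.01],0],
  [0.01,[0,0,-0.03],0],
  [0.01,[0,0,-0.06],0],
  [0.01,[0,0,-0.06],0],
])

```text
clock: 9.7
ee_pos: [0.5536, 0.2604, 0.0404]
ee_rot: [0.0, 0.628, 0.778, 0.0]
wrist_force: [0.6, -0.3, -0.7]
opening: 0.516
```

Run:
```python
from h import *
o=[];f=[]
cap('wrist','w9')
for i in range(4):
    arm.read_camera('wrist');s=arm.sense();o.append(s['opening']);f.append(s['wrist_force'])
print(np.round(o,4),np.mean(o),np.mean(f,0),s['clock'],s['ee_pos'])
```

```text
[0.5127 0.5141 0.5118 0.5134] 0.513001571749699 [-0.40398352  0.11904494 -0.5873395 ] 9.95 [0.55337024 0.2603047  0.04019853]
```

View pics/w9.png

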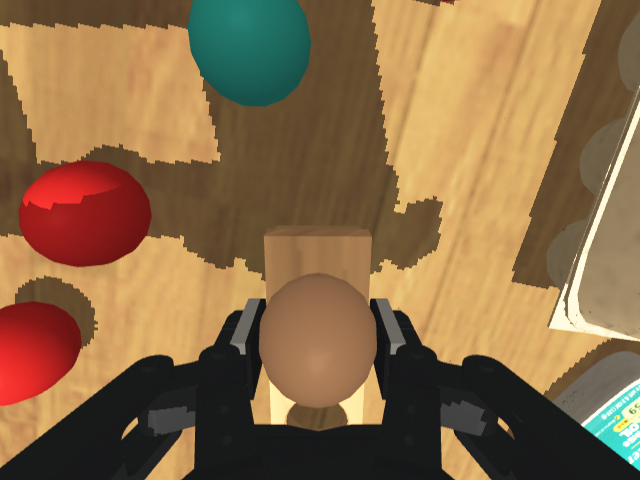

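The egg is held: the wrist force is −0.6 N, which is its weight, and it has the same pose between the fingers. I'll lift and carry it with the world orientation unchanged.

Request:
play_rows([
  [0.01,[0,0,-0.1],0],
  [0.01,[0,0,-0.3],0],
  [0.01,[0,0,-0.5],0],
  [0.01,[0,0,-0.75],0],
  [0.01,[-0.1,0,-0.9],0],
  [0.01,[-0.3,-0.05,-1],0],
  [0.01,[-0.6,-0.1,-1],0],
  [0.01,[-0.9,-0.15,-1],0],
])

```text
clock: 10.75
ee_pos: [0.5582, 0.1688, 0.1418]
ee_rot: [0.001, 0.627, 0.779, 0.001]
wrist_force: [0.3, 0.3, -1.5]
opening: 0.513
```

Request:
play_rows([
  [0.01,[-0.3,-0.05,0],0],
  [0.01,[-0.6,-0.1,0],0],
  [0.01,[-0.9,-0.15,0],0],
])

```text
clock: 11.05
ee_pos: [0.5623, 0.077, 0.1412]
ee_rot: [0.0, 0.628, 0.778, 0.0]
wrist_force: [0.1, 0.1, -1.1]
opening: 0.514
```

Request:
play_rows([
  [0.01,[-0.3,-0.05,0],0],
  [0.01,[-0.6,-0.1,0],0],
  [0.01,[-0.9,-0.15,0],0],
])

```text
clock: 11.35
ee_pos: [0.5667, -0.0143, 0.1412]
ee_rot: [0.0, 0.628, 0.778, 0.0]
wrist_force: [-0.0, 0.0, -1.2]
opening: 0.514
```

Request:
play_rows([
  [0.01,[-0.3,-0.05,0],0],
  [0.01,[-0.6,-0.1,0],0],
  [0.01,[-0.9,-0.15,0],0],
])

```text
clock: 11.65
ee_pos: [0.5711, -0.1055, 0.1412]
ee_rot: [0.0, 0.628, 0.778, 0.0]
wrist_force: [0.9, -0.2, -0.8]
opening: 0.52
```

Request:
play_rows([
  [0.01,[-0.3,-0.05,0],0],
  [0.01,[-0.6,-0.12,0],0],
  [0.01,[-0.8,-0.16,0],0],
  [0.01,[-0.88,-0.2,0],0],
  [0.01,[-0.88,-0.2,0],0],
  [0.01,[-0.88,-0.2,0],0],
])

```text
clock: 12.25
ee_pos: [0.5698, -0.1936, 0.1405]
ee_rot: [-0.0, 0.628, 0.778, 0.0]
wrist_force: [-0.3, -0.4, -0.6]
opening: 0.515
```

Run:
```python
from h import *
cap('wrist','w10')
p,q,x,y=avg(4);D=np.array([.5704,-.1945])-p[:2];print(D@x,D@y)
c=cap('top','t10');a=cv2.imread('pics/t10.png');cv2.imwrite('pics/z10.png',cv2.resize(a[150:270,360:520],(800,600)))
```

```text
t 12.5 p [ 0.5701 -0.1932  0.1404] sd [8.e-05 9.e-05 1.e-05] q [-2.000e-04  6.273e-01  7.788e-01  1.000e-04] th 102.29654437046105 op 0.5128430022321083 [ 0.09  0.93 -1.04]
-0.0013379999658581086 5.7944787055942724e-05
```

View pics/w10.png

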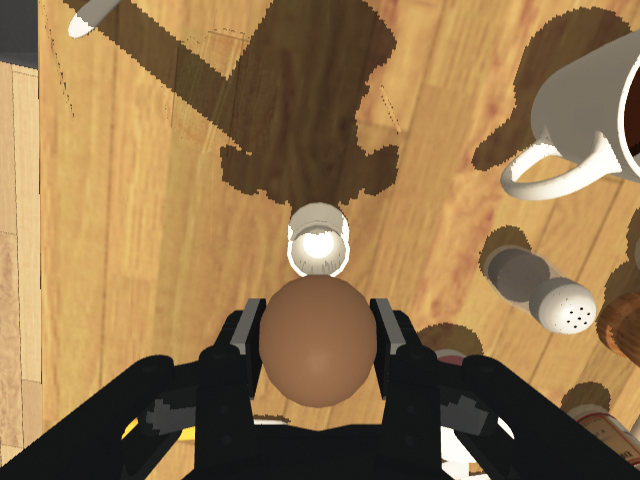

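The egg is held squarely, and the cup's rim spans 288–349 px, mid 318.5, the same as the egg's middle. I'll measure the cup from this view.

Run:
```python
from h import *
c=np.load('pics/w10.npz');a=cv2.imread('pics/w10.png')
print(proj(c,[.568,-.1948,.05]))
x=cv2.resize(a[195:285,275:365],(800,800),interpolation=cv2.INTER_CUBIC);cv2.imwrite('pics/z11.png',cv2.resize(x,(600,600)))
```

```text
[318.13340063 251.60797819]
```

View pics/z11.png

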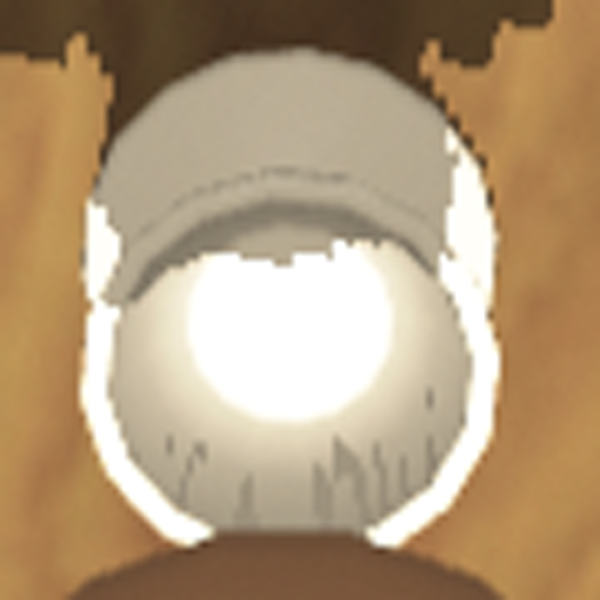

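View pics/z10.png

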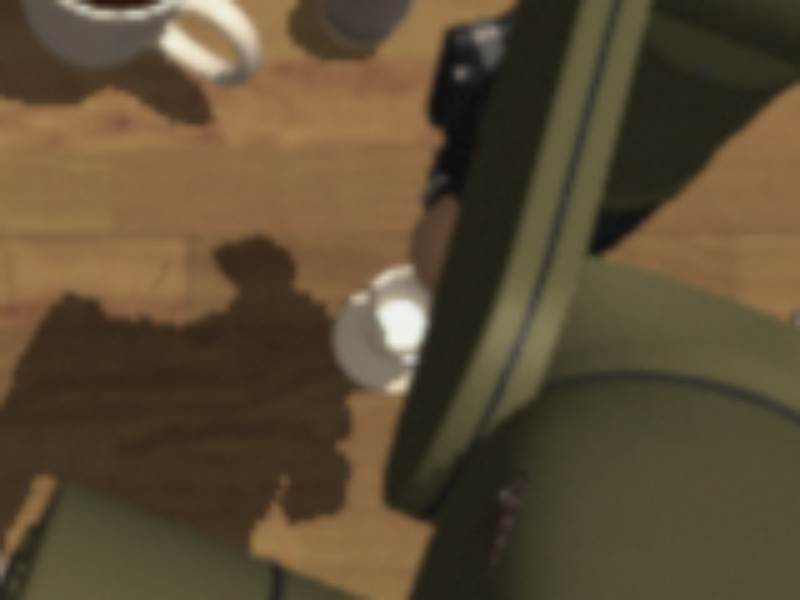

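Request:
play_rows([
  [0.01,[-0.013,0,0.12],0],
  [0.01,[-0.013,0,0.27],0],
  [0.01,[-0.013,0,0.42],0],
  [0.01,[-0.013,0,0.57],0],
  [0.01,[-0.013,0,0.7],0],
  [0.01,[-0.013,0,0.8],0],
  [0.01,[-0.013,0,0.8],0],
  [0.01,[-0.013,0,0.8],0],
])

```text
clock: 13.35
ee_pos: [0.5705, -0.1957, 0.0601]
ee_rot: [-0.0, 0.628, 0.778, -0.0]
wrist_force: [0.6, 0.0, -0.4]
opening: 0.517
```

Run:
```python
from h import *
cap('wrist','w12')
p,q,x,y=avg(4);D=np.array([.5704,-.1945])-p[:2];print(D@x,D@y)
```

```text
t 13.6 p [ 0.571 -0.196  0.061] sd [5.e-05 2.e-05 8.e-05] q [8.000e-04 6.278e-01 7.784e-01 2.000e-04] th 102.22635961997116 op 0.516939846398343 [-0.01 -0.15 -1.55]
0.0015536168954060669 -0.000293443186701259
```

View pics/w12.png

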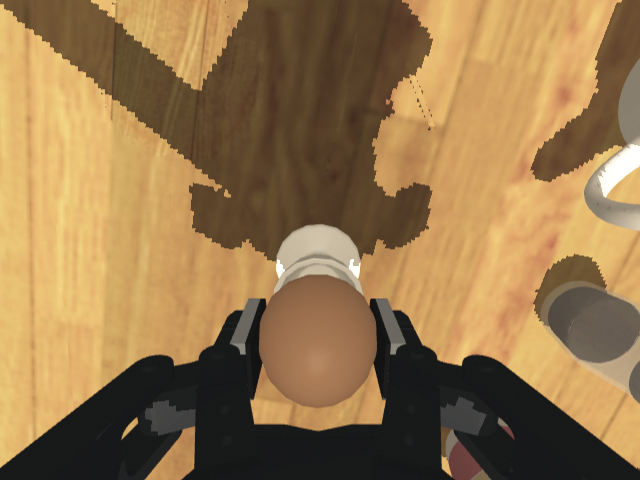

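Request:
play_rows([
  [0.01,[0.015,0,0],0],
  [0.01,[0.015,0,0.03],0],
  [0.01,[0.015,0,0.06],0],
  [0.01,[0.015,0,0.09],0],
  [0.01,[0.015,0,0.1],0],
  [0.01,[0.015,0,0.1],0],
  [0.01,[0.015,0,0.1],0],
])

```text
clock: 14.3
ee_pos: [0.5701, -0.1943, 0.0502]
ee_rot: [-0.0, 0.628, 0.778, -0.0]
wrist_force: [0.5, 1.1, -0.8]
opening: 0.514
```

Run:
```python
from h import *
cap('wrist','w13')
p,q,x,y=avg(5);D=np.array([.5704,-.1945])-p[:2];print(D@x,D@y)
cap('scene','s13');a=cv2.imread('pics/s13.png');cv2.imwrite('pics/z13.png',cv2.resize(a[180:300,300:480],(780,520)))
```

```text
t 14.6 p [ 0.5702 -0.1943  0.0504] sd [2.e-05 1.e-05 3.e-05] q [1.000e-04 6.278e-01 7.784e-01 0.000e+00] th 102.22388338708409 op 0.5141400987787496 [-0.23  0.4  -1.71]
-0.0002550621349811084 0.00017201605769454292
```

View pics/w13.png

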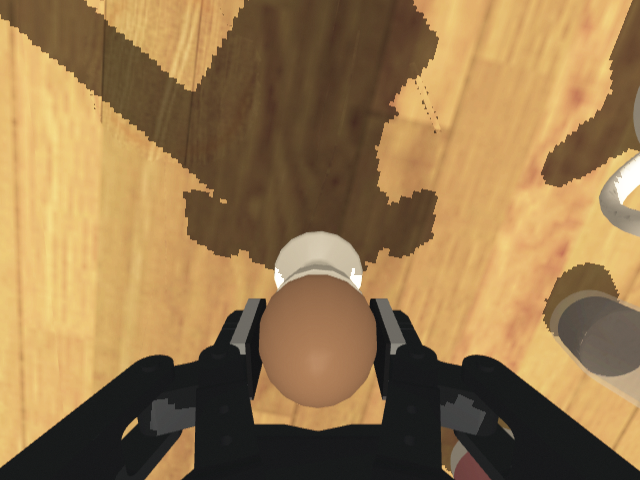

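View pics/z13.png

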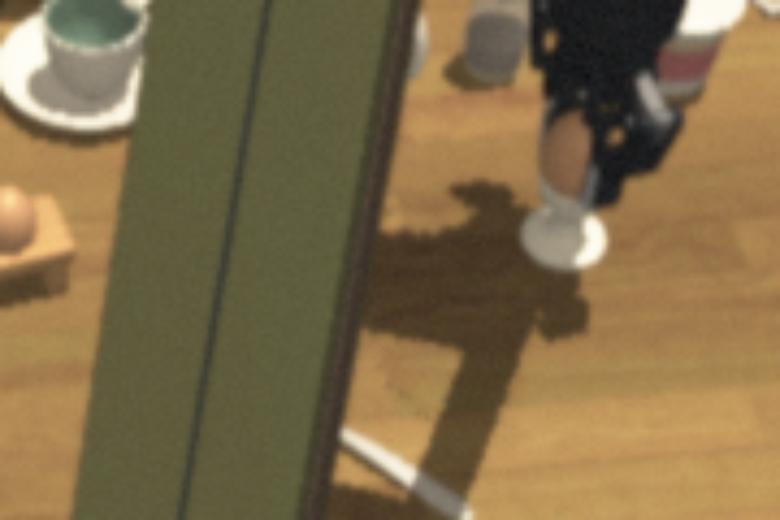

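The egg is already in the cup's mouth, centred. I'll creep down the last 3 mm and watch the wrist force.

Request:
play_rows([
  [0.01,[0,0,0.005],0],
  [0.01,[0,0,0.01],0],
  [0.01,[0,0,0.015],0],
  [0.01,[0,0,0.02],0],
  [0.01,[0,0,0.02],0],
])

```text
clock: 15.15
ee_pos: [0.5703, -0.1944, 0.0485]
ee_rot: [0.0, 0.628, 0.778, -0.0]
wrist_force: [-0.1, -0.2, 0.4]
opening: 0.515
```

Request:
play_rows([
  [0.01,[0,0,0.005],0],
  [0.01,[0,0,0.01],0],
  [0.01,[0,0,0.01],0],
  [0.01,[0,0,0.01],0],
])

```text
clock: 15.55
ee_pos: [0.5705, -0.1946, 0.0478]
ee_rot: [0.001, 0.628, 0.778, 0.0]
wrist_force: [-0.6, -1.7, 5.1]
opening: 0.512
```

Run:
```python
from h import *
f=[]
for i in range(6):
    arm.read_camera('wrist');f.append(arm.sense()['wrist_force'])
print(np.mean(f,0));avg(1)
```

```text
[-0.341642   -1.26825034  5.39993832]
t 15.9 p [ 0.5705 -0.1946  0.0478] sd [0. 0. 0.] q [6.000e-04 6.278e-01 7.784e-01 1.000e-04] th 102.22623923050061 op 0.5162057872436181 [ 0.79 -1.4   5.5 ]
```

It is seated: the cup takes about 6 N. I'll ease off slightly and open slowly.

Request:
play_rows([
  [0.01,[0,0,-0.003],0],
  [0.03,[0,0,-0.003],0],
  [0.05,[0,0,-0.003],0],
  [0.08,[0,0,-0.003],0],
  [0.12,[0,0,-0.003],0],
  [0.2,[0,0,-0.003],0],
  [0.3,[0,0,-0.003],0],
  [0.3,[0,0,-0.003],0],
])

```text
clock: 16.7
ee_pos: [0.5698, -0.194, 0.0473]
ee_rot: [-0.0, 0.628, 0.778, -0.0]
wrist_force: [-0.3, -1.5, 0.4]
opening: 0.65
```

Run:
```python
from h import *
cap('wrist','w14');avg(3)
```

```text
t 16.9 p [ 0.57   -0.1942  0.0475] sd [2.e-05 3.e-05 3.e-05] q [-1.000e-04  6.278e-01  7.784e-01 -0.000e+00] th 102.22634783510675 op 0.6502559637388218 [ 0.73 -1.13 -1.11]
```

View pics/w14.png

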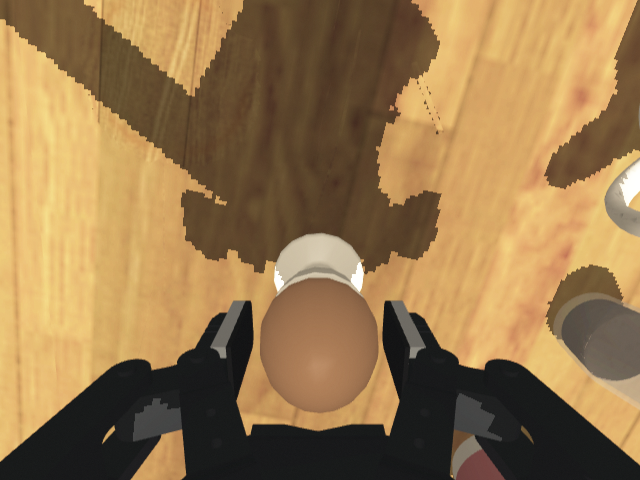

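The fingers are clear and the egg stands in the cup. I'll open fully, then rise straight up.

Request:
play_rows([
  [0.6,[0,0,0],0],
  [1,[0,0,0],0],
  [1,[0,0,0],0],
  [1,[0,0,0],0],
  [1,[0,0,-0.1],0],
  [1,[0,0,-0.3],0],
  [1,[0,0,-0.6],0],
  [1,[0,0,-1],0],
  [1,[0,0,-1],0],
])

```text
clock: 17.8
ee_pos: [0.5741, -0.1959, 0.1542]
ee_rot: [0.006, 0.628, 0.778, 0.002]
wrist_force: [0.8, -0.8, -0.3]
opening: 0.998
```

Request:
play_rows([
  [1,[0.3,0,-0.3],0],
  [1,[0.6,0,-0.6],0],
  [1,[0.9,0,-0.6],0],
  [1,[1,0,-0.6],0],
  [1,[1,0,-0.6],0],
])

```text
clock: 18.3
ee_pos: [0.5481, -0.0953, 0.2076]
ee_rot: [-0.0, 0.627, 0.779, -0.0]
wrist_force: [0.7, -0.8, -0.2]
opening: 0.995
```

Run:
```python
from h import *
cap('wrist','w15');cap('top','t15');cap('scene','s15');print(arm.sense()['clock'])
a=cv2.imread('pics/t15.png');b=cv2.imread('pics/s15.png')
cv2.imwrite('pics/z15.png',np.hstack([cv2.resize(a[140:280,200:480],(800,400))]))
cv2.imwrite('pics/z16.png',cv2.resize(b[180:300,230:470],(800,400)))
```

```text
18.45
```

View pics/w15.png

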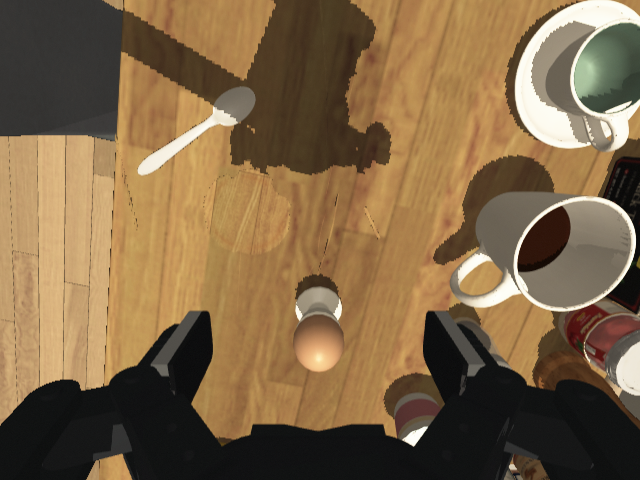

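View pics/z15.png

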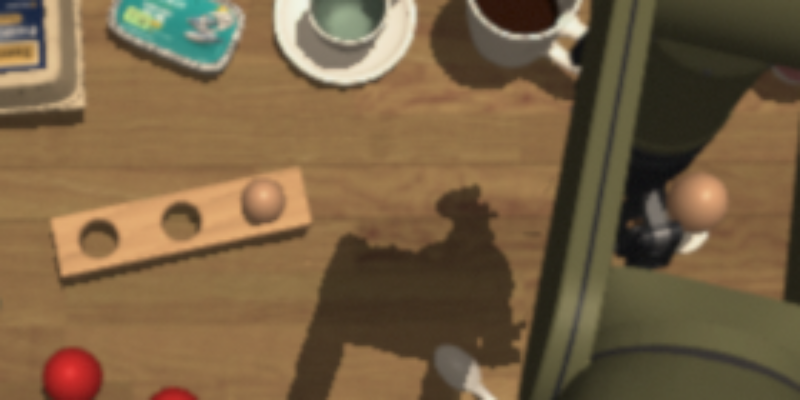

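View pics/z16.png

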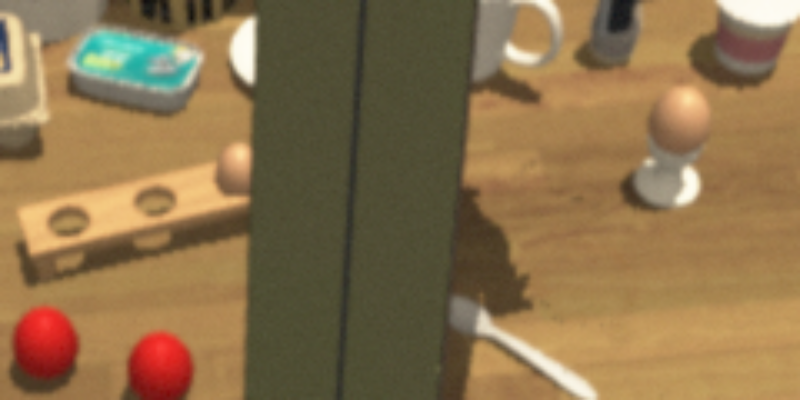

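The egg stands upright in the cup and the small egg is in its seat. I'll check the cup's foot against the earlier views, then hand in.

Run:
```python
from h import *
c=np.load('pics/w15.npz')
print('foot near edge L/R predicted',[proj(c,[.568+sx*.025*.977,-.1948+sx*.025*.212,.003]) for sx in(-1,1)])
print('egg top predicted',proj(c,[.568,-.1948,.096]),'egg mid',proj(c,[.568,-.1948,.064]))
arm.finish_job()
```

```text
foot near edge L/R predicted [array([294.40765806, 308.49450011]), array([341.86721844, 308.61427904])]
egg top predicted [318.26844566 361.5485809 ] egg mid [318.21538999 340.04993433]
the job is handed in; nothing more can be done
```

The large egg is standing upright in the egg cup, and I handed the job in at about 18.5 s of the 40 s allowed.

- **Grip:** I closed the fingers in small steps and stopped just past contact, at opening 0.515 against 0.505 commanded. Contact forces on the shell aren't reported, so the grip is judged from that small gap and from the egg lifting without slipping.
- **Placing:** The wrist force showed about 6 N when the egg reached the cup, against the 30 N limit. I eased off slightly, opened slowly and rose straight up.
- **Last checks:** The pictures show the egg upright in the cup and the small egg still in its seat. The cup foot matches its original place to within about 1 px (foot edges predicted at 294 and 342 px, seen at about 296 and 342). The arm is clear of everything.
- **Disagreements:**
  - The measured tool position and the camera position of the egg differed by about 2 mm along the jaws. I trusted the picture for centring and carried the same offset to the cup.
  - The measured tool position also lagged the commands by 1–3 mm until it settled, so I corrected for that before both the grasp and the placing.

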